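# Put the examined specimens away in measuring order

## Task

The four polished specimen mounts on the microscope's carrier have been examined; put them away in the storage rack, one to each compartment, in the same order from left to right (as seen from the robot) as they now stand on the carrier, so that they still match the log. Set each one down flat on the compartment floor with its polished face up; do not drop any or tip any over.

Things in the scene. Friction and masses are not known exactly. Their poses are not given: they have to be found in the camera images.
- mount_large: Large round black resin metallographic mount with a polished top face (flat steel sections showing in it). Loose, 35 to 110 g. Origin: centre of its underside; z up. 40 mm diameter, 26 mm high.
- mount_small: Small round black resin metallographic mount with a polished top face (flat steel sections showing in it). Loose, 35 to 110 g. Origin: centre of its underside; z up. 30 mm diameter, 28 mm high.
- mount_square: Square black resin metallographic mount with a polished top face (flat steel sections showing in it). Loose, 35 to 110 g. Origin: centre of its underside; z up. 30 x 30 mm in plan, 28 mm high; its x and y axes are square to its sides, turned up to 0.3 rad from the carrier's axes at the start.
- mount_oblong: Oblong black resin metallographic mount with a polished top face (flat steel sections showing in it). Loose, 35 to 110 g. Origin: centre of its underside; z up. 28 mm along its x axis, 44 mm along its y axis, 26 mm high; its long side starts within 0.15 rad of the line of the row.
- cup_large: One of four identical bare aluminium cups fixed in a row on the carrier: round, 60 mm outside, 54 mm inside, 8 mm high, inner floor 3 mm above the origin (rim 5 mm above that floor). Origin: centre of its underside, on the carrier's top; axes parallel to the carrier's. This is the cup in which mount_large stands at the start (within 2 mm of its centre); it never moves.
- cup_small: One of four identical bare aluminium cups fixed in a row on the carrier: round, 60 mm outside, 54 mm inside, 8 mm high, inner floor 3 mm above the origin (rim 5 mm above that floor). Origin: centre of its underside, on the carrier's top; axes parallel to the carrier's. This is the cup in which mount_small stands at the start (within 2 mm of its centre); it never moves.
- cup_square: One of four identical bare aluminium cups fixed in a row on the carrier: round, 60 mm outside, 54 mm inside, 8 mm high, inner floor 3 mm above the origin (rim 5 mm above that floor). Origin: centre of its underside, on the carrier's top; axes parallel to the carrier's. This is the cup in which mount_square stands at the start (within 2 mm of its centre); it never moves.
- cup_oblong: One of four identical bare aluminium cups fixed in a row on the carrier: round, 60 mm outside, 54 mm inside, 8 mm high, inner floor 3 mm above the origin (rim 5 mm above that floor). Origin: centre of its underside, on the carrier's top; axes parallel to the carrier's. This is the cup in which mount_oblong stands at the start (within 2 mm of its centre); it never moves.
- carrier: Microscope specimen carrier, fixed: dark metal bar 72 mm (x) by 290 mm (y), 10 mm thick, four cups in a row at y = +102, +34, -34, -102 mm, x = 0. Origin: centre of its underside, on the table. x points away from the robot, y to the robot's left, turned by up to 0.45 rad: +y is leftmost as seen from the robot. It is on the robot's left or right, the rack on the other side; mounts are in any order.
- rack: Storage rack, fixed, empty: shallow white tray 72 mm (x) by 290 mm (y), four compartments 60 x 60 mm inside in a row, centres at y = +102, +34, -34, -102 mm, x = 0. Floor 5 mm above the origin; walls and dividers (8 mm thick) stand 5 mm above the floor. Origin: centre of its underside, on the table. Axes as the carrier's, with a yaw of its own up to 0.45 rad: +y is leftmost as seen from the robot.
Not all that is in view belongs to the job. Leave any green or turquoise look-alike of the mount_square alone.

How it is judged:
By the outcome, as a careful person would: the job done as asked, in the order asked, and still so for the second after the job is handed in, with the robot touching nothing.
It also fails if it takes over 96 s, if anything falls off the work surface, if the arm or the gripper's body presses on something with over 40 N, if the wrist force passes 120 N, or if a joint passes its speed limit or range.

## Robot

A 7-joint arm with a two-finger parallel gripper is mounted at the origin on the work surface. World frame = base frame: x ahead of the robot, y to its left, z up, the work surface at z = 0. Lengths are in mm, angles in rad, forces in N, time in s.
With the tool pointing down it reaches from about 425 to 950 mm from the base axis. Payload 4.7 kg.
Tool frame: the origin (TCP) lies between the finger pads; the fingertips stand robot.nose_length ahead of it and the grasp point (between the pads) lies 2 mm behind it (robot.nose_length is the distance from the TCP to the fingertips, in mm); z points along the fingers, y is the line along which they close (so a half turn about z gives the same grasp; the last joint's range is limited). The gripper opens to 87 mm and grips with 3 to 60 N. Pads are 19 mm wide; open, the fingers measure 117 mm over their backs; the gripper's body (75 mm by 190 mm) begins 51 mm behind the grasp point.
Start: joints at [-1.19, 0.469, -0.049, 1.532, 0.024, 1.141, -0.082], TCP at [268.9, 619.145, 239.573] pointing down, gripper open.
Joint ranges: [-2.59, 2.59], [-0.33, 1.99], [-1.39, 1.29], [0.1, 2.45], [-1.04, 4.18], [0.21, 1.99], [-2.66, 2.66]. Speed limits (rad/s): [2.57, 2.57, 3.14, 3.14, 3.14, 3.14, 3.14].

## Interface

Orientations are given as a unit quaternion [w, x, y, z].
In Python, from plant import robot gives the robot as it stands.
- The arm moves only by the shell command python3 -m handwheel 'ROWS' [OPENING]. ROWS is text: rows parted by semicolons, each of 6 numbers parted by spaces: the shift along the tool's x, y, z as a fraction of full scale, then the turn, a rotation vector about the tool's x, y, z as a fraction of full scale. A call has exactly 5 rows; each row shifts and turns the commanded pose from where the row before left it, along the tool's axes as they then stand; what a row does not reach is not made up. Full scale, the value 1, is 25 mm for a shift and 0.15 rad for a turn. A row lasts 1/10 s, in which the tool goes at most 50 mm and 8.59 degrees, less where a joint would pass 70% of its speed; a pose out of reach is approached as far as the arm can. A call with a number of a shift or a turn outside -1 to 1 is refused whole. A call with a gripper value outside its range is refused whole. OPENING is the closure, from 0 (fully open) to 1 (shut), set as the call begins (- or left out, the last holds). The fingers move at their own pace and stop on an object; the grip force is fixed at half the most. Time passes only in rows, so rows that do not move let the fingers close, or fill a call up. It gives the time, the measured TCP pose, the force, the opening and the grip force at its end, in the units of the state.
- robot.observe(): the state, without advancing time (a new reading comes with each control period).
- robot.grab_frame(name): name is "scene" or "top" or "wrist"; returns a dict with "image" (400x640x3 uint8, red, green, blue), "fx", "fy", "cx", "cy" (pixels), "R" (3x3) and "t" (3): a world point X has camera coordinates R X + t. Camera axes: x right, y down, z forward; pixel columns grow to the right and rows downward; lengths in mm; the calibration is good to about 2 mm. A picture is of the moment at which its call begins. There is no depth.
- robot.sign_off(): hands the job in; it is judged then, once.
Trained networks look in the newest picture that a camera, given by its name, has taken for a name from the list of things; names that differ only in an ending like _2 or _b are one class to them, and where a whole thing is asked for, a point or a joint stands for the part that bears it (a point fixed in the world has none). Each returns a list of dicts, best first, with "confidence" (0 to 1); they miss things now and then, are a little off and sometimes report something else, mostly with a low value. They report only what shows in the picture. A call takes as long as a camera call. They do not tell look-alikes from the thing itself.
- robot.boxes_of(camera, name): "bbox" ([left, top, right, bottom] in pixels, round what is visible of it).
- robot.regions_of(camera, name): "region" (400x640 bool, what is visible of it) and "bbox" ([left, top, right, bottom] in pixels, round what is visible of it).
The state is a dict: "time": time; "joint_pos": joint angles; "joint_vel": joint speeds; "joint_torque": joint torques, N m; "tool_pos": TCP position; "tcp_rot": TCP orientation; "ft_force": force on the tool from outside, world axes, zero at the start; "ft_torque": the same for the moment, N m; "grip_width": opening from 0.0 (shut) to 1.0 (fully open); "finger_force": force on a finger pad.
Only numpy, scipy, OpenCV 4.12 (cv2) and the standard library are available. Lean on these libraries where they do the work, as an engineer would, in place of code of your own. Each camera call takes 0.05 s, during which the arm holds its last target. There are 200 camera calls.

## Working session

There is one attempt and no reset: what is moved stays moved. The work goes in short steps, Python scripts to look and compute and a shell command to move; the robot and the scene stay as the last step left them, time stands still between calls to the robot, and variables do not carry over. Pictures are saved under pics/ and viewed, at most 14 in all, crops included, and the job is handed in when it is done.

```bash
ls; mkdir -p pics
python3 - <<'E'
from plant import robot
import cv2,numpy as np
print(robot.nose_length)
s=robot.observe();print(s)
for n in ("scene","top"):
    f=robot.grab_frame(n);cv2.imwrite(f"pics/{n}0.png",f["image"][:,:,::-1])
    print(n,f["fx"],f["fy"],f["cx"],f["cy"],np.round(f["R"],4).tolist(),np.round(f["t"],1).tolist())
    for k in ["mount_large","mount_small","mount_square","mount_oblong","carrier","rack","cup_large"]:
        print(k,[(np.round(b["bbox"]).tolist(),round(b["confidence"],2)) for b in robot.boxes_of(n,k)][:5])
E
```

```text
pics
17.0
{'time': 0.0, 'joint_pos': array([-1.18989382,  0.46946732, -0.04861471,  1.53369933,  0.02410121,
        1.1410076 , -0.08231788]), 'joint_vel': array([ 0.00061452, -0.00039343, -0.0008068 ,  0.00068131, -0.00085721,
       -0.00125871, -0.00064798]), 'joint_torque': array([-7.66888274e-05, -5.07979560e+01, -8.05647369e-02, -2.36144561e+01,
       -6.12924295e-02,  3.79553740e-02,  1.57552277e-04]), 'tool_pos': array([268.68949471, 618.59137337, 238.47974158]), 'tcp_rot': array([-1.70534277e-04,  2.03454711e-01,  9.79083850e-01, -9.83225467e-04]), 'ft_force': array([ 0.30844436,  0.01799045, -0.51274479]), 'ft_torque': array([-0.05231996, -0.02391955,  0.03035165]), 'finger_force': 0.0, 'grip_width': 1.0012845852842192}
scene 412.07453097888197 412.07453097888197 325.0030058691125 192.37894701110972 [[0.7219, 0.692, 0.0009], [0.5998, -0.6251, -0.4995], [-0.3451, 0.3611, -0.8663]] [-402.5, -318.0, 1033.0]
mount_large [([260.0, 234.0, 286.0, 262.0], 0.82), ([177.0, 214.0, 337.0, 310.0], 0.41)]
mount_small [([196.0, 264.0, 212.0, 285.0], 0.61)]
mount_square [([224.0, 250.0, 
[... 306 characters left out ...]
250.0, 276.0], 0.38)]
top 384.2489651336862 384.2489651336862 322.8232451914719 199.0842785189286 [[-0.0147, -0.9999, 0.0072], [-0.9967, 0.0141, -0.0798], [0.0797, -0.0084, -0.9968]] [10.8, 568.1, 865.9]
mount_large [([376.0, 190.0, 397.0, 206.0], 0.82)]
mount_small [([440.0, 212.0, 456.0, 228.0], 0.57)]
mount_square [([382.0, 135.0, 398.0, 151.0], 0.79), ([407.0, 203.0, 425.0, 215.0], 0.74), ([400.0, 267.0, 419.0, 286.0], 0.58), ([427.0, 132.0, 442.0, 150.0], 0.46)]
mount_oblong [([353.0, 178.0, 368.0, 195.0], 0.82), ([187.0, 174.0, 315.0, 219.0], 0.36)]
carrier [([339.0, 166.0, 466.0, 242.0], 0.9)]
rack [([188.0, 174.0, 317.0, 222.0], 0.87)]
cup_large [([376.0, 182.0, 400.0, 213.0], 0.64)]
```

View pics/scene0.png

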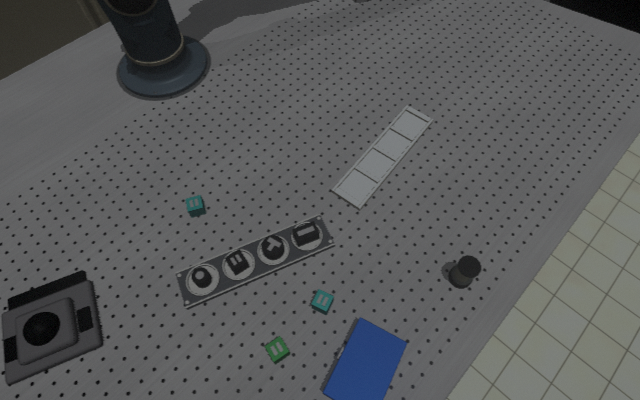

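View pics/top0.png

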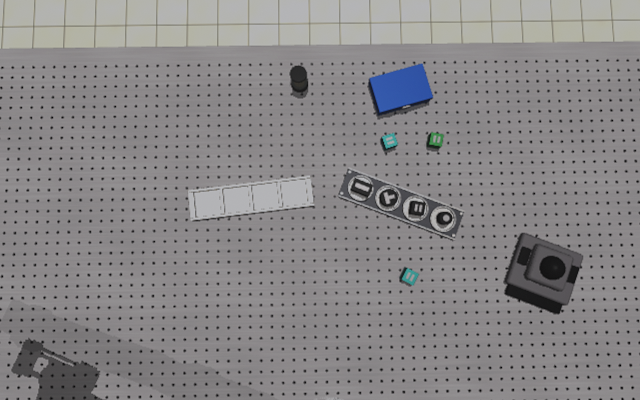

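The scene view shows four mounts on the carrier (top view, left to right): oblong (361,187), large (387,198), square (416,209), small (444,218). The empty rack is at (252,198) in the top view. The green and turquoise cubes at (389,141), (436,140) and (410,277) are decoys and stay where they are.

```bash
cat > h.py <<'E'
import numpy as np, cv2
from plant import robot
from scipy.spatial.transform import Rotation as Ro
def ray(f,p):
    R=np.array(f["R"]);t=np.array(f["t"]);c=-R.T@t
    d=R.T@np.array([(p[0]-f["cx"])/f["fx"],(p[1]-f["cy"])/f["fy"],1.]);return c,d/np.linalg.norm(d)
def onz(f,p,z):
    c,d=ray(f,p);return c+d*(z-c[2])/d[2]
def tri(obs):  # [(frame,pix)] -> least squares point, residual
    A=np.zeros((3,3));b=np.zeros(3)
    for f,p in obs:
        c,d=ray(f,p);P=np.eye(3)-np.outer(d,d);A+=P;b+=P@c
    X=np.linalg.solve(A,b)
    return X,max(np.linalg.norm((np.eye(3)-np.outer(ray(f,p)[1],ray(f,p)[1]))@(X-ray(f,p)[0])) for f,p in obs)
def tcp():
    s=robot.observe();q=s["tcp_rot"];return s["tool_pos"],Ro.from_quat([q[1],q[2],q[3],q[0]]),s
def goto(xyz,yaw):
    """shift in tool axes (units of 25mm) and turn about tool z (units .15 rad) to get tool y-axis direction to yaw (mod pi), pointing down"""
    p,r,s=tcp();M=r.as_matrix()
    d=M.T@(np.array(xyz)-p)/25
    y=M[:,1];a=np.arctan2(y[1],y[0]);e=(yaw-a+np.pi/2)%np.pi-np.pi/2
    # tool z is down: positive turn about tool z decreases world yaw
    tilt=np.cross(M[:,2],[0,0,-1]);tl=M.T@tilt
    print("shift",np.round(d,2),"turnz",np.round(-e/.15,2),"tilt xy",np.round(tl[:2]/.15,2),"j7",round(s["joint_pos"][6],2),"yaw",round(a,3),"p",np.round(p,1),"t",round(s["time"],2))
E
python3 - <<'E'
from h import *
f=robot.grab_frame("top");g=robot.grab_frame("scene");w=robot.grab_frame("wrist")
for n,p,q in [("obl",(361,187),(306,234)),("large",(387,198),(273,247)),("sq",(416,209),(237,263)),("small",(444,218),(203,275)),("rackL",(208,203),(361,183)),("rackR",(296,193),(406,124))]:
    print(n,onz(f,p,30).round(),tri([(f,p),(g,q)]))
R=np.array(w["R"]);c=-R.T@w["t"]
p,r,s=tcp();print("wrist cam in tool",r.inv().apply(c-p).round(1),(R@r.as_matrix()).round(3).tolist(),w["fx"],w["cx"],w["cy"])
print(r.as_matrix().round(3))
cv2.imwrite("pics/w0.png",w["image"][:,:,::-1])
E
```

```text
obl [594. -86.  30.] (array([593.43856867, -86.79933963,  28.6646975 ]), np.float64(1.4647344489434553))
large [ 568. -145.   30.] (array([ 567.29426716, -146.67609503,   26.24759218]), np.float64(1.6455377824747324))
sq [ 542. -211.   30.] (array([ 541.54569298, -213.03141931,   23.38421515]), np.float64(0.9687155087932384))
small [ 520. -274.   30.] (array([ 520.32876431, -271.32030548,   37.30551588]), np.float64(0.4681060971832162))
rackL [562. 265.  30.] (array([ 542.84936627,  258.19309855, -194.2102377 ]), np.float64(77.5461677203275))
rackR [582.  64.  30.] (array([601.59420855,  78.01683072, 214.72478248]), np.float64(44.561810787081924))
wrist cam in tool [  72.1   -0.7 -146. ] [[-0.0, 1.0, -0.001], [-0.964, -0.001, -0.265], [-0.265, 0.001, 0.964]] 326.93192894093147 323.95022139325124 202.5336151128854
[[-0.917  0.398  0.   ]
 [ 0.398  0.917  0.   ]
 [ 0.     0.    -1.   ]]
```

```bash
cat > snap.py <<'E'
import sys,pickle
from h import *
n=sys.argv[1];f=robot.grab_frame("wrist");f["tcp"]=robot.observe()["tool_pos"]
names=sys.argv[2:]
f["det"]={k:[(np.array(b["region"]),b["bbox"],b["confidence"]) for b in robot.regions_of("wrist",k)] for k in names}
pickle.dump(f,open(n+".pkl","wb"));cv2.imwrite(f"pics/{n}.png",f["image"][:,:,::-1])
for k,v in f["det"].items(): print(k,[(np.round(b).tolist(),round(c,2)) for _,b,c in v])
E
A='-1 -0.09 0 0 0 0.25'
python3 -m handwheel '-1 -0.09 0 0 0 0.25;-1 -0.09 0 0 0 0.25;-1 -0.09 0 0 0 0.25;-1 -0.09 0 0 0 0.25;-1 -0.09 0 0 0 0.25' 0
python3 -c "
from h import *
print(tcp()[0],tcp()[1].as_matrix()[:,1])"
```

```text
time: 1.45
tool_pos: [376.8, 549.0, 239.6]
tcp_rot: [0.0, 0.297, 0.955, 0.0]
ft_force: [-0.2, 0.4, 0.5]
grip_width: 0.999
finger_force: 0.0
[376.8111895  548.98897435 239.623889  ] [5.66555898e-01 8.24023298e-01 1.38863813e-04]
```

```bash
python3 -m handwheel '-1 -0.09 0 0 0 0.25;-1 -0.09 0 0 0 0.25;-1 -0.09 0 0 0 0.25;-1 -0.09 0 0 0 0.25;-1 -0.09 0 0 0 0.25' >/dev/null
python3 -m handwheel '-1 -0.09 0 0 0 0.25;-1 -0.09 0 0 0 0.25;-1 -0.09 0 0 0 0.25;-1 -0.09 0 0 0 0.25;-1 -0.09 0 0 0 0.25' >/dev/null
python3 -m handwheel '-1 -0.09 0 0 0 0.25;-1 -0.09 0 0 0 0.25;-1 -0.09 0 0 0 0.25;-1 -0.09 0 0 0 0.25;0 0 0 0 0 0' >/dev/null
python3 snap.py rk1 rack
python3 -m handwheel '-1 -0.09 0 0 0 0.25;-1 -0.09 0 0 0 0.25;-1 -0.09 0 0 0 0.25;-1 -0.09 0 0 0 0.25;0 0 0 0 0 0' 
python3 snap.py rk2 rack carrier
```

```text
rack [([227.0, 116.0, 352.0, 343.0], 0.59)]
time: 3.55
tool_pos: [613.1, 169.5, 239.9]
tcp_rot: [0.001, 0.598, 0.801, -0.001]
ft_force: [-0.1, 0.6, -0.5]
grip_width: 0.999
finger_force: 0.0
rack [([249.0, 22.0, 346.0, 268.0], 0.78)]
carrier [([232.0, 308.0, 300.0, 340.0], 0.83)]
```

```bash
python3 -m handwheel '-1 -0.09 0 0 0 0.25;-1 -0.09 0 0 0 0.25;-1 -0.09 0 0 0 0.25;-1 -0.09 0 0 0 0.25;-1 -0.09 0 0 0 0.25' >/dev/null
python3 -m handwheel '-1 -0.09 0 0 0 0.25;-1 -0.09 0 0 0 0.25;-1 -0.09 0 0 0 0.25;-1 -0.09 0 0 0 0.25;0 0 0 0 0 0'
python3 snap.py c1 mount_oblong mount_large mount_square mount_small carrier cup_large
python3 -m handwheel '-1 -0.09 0 0 0 0.25;-1 -0.09 0 0 0 0.25;-1 -0.09 0 0 0 0.25;-1 -0.09 0 0 0 0.25;0 0 0 0 0 0' 
python3 snap.py c2 mount_oblong mount_large mount_square mount_small carrier cup_large; python3 -c "
import cv2,numpy as np
cv2.imwrite('pics/m1.png',np.hstack([cv2.resize(cv2.imread(f'pics/{n}.png'),(400,250)) for n in ('rk1','rk2')]))"
```

```text
time: 4.7
tool_pos: [623.8, -54.1, 239.9]
tcp_rot: [0.001, 0.724, 0.69, -0.001]
ft_force: [-0.1, -0.2, 0.6]
grip_width: 1.0
finger_force: 0.0
mount_oblong [([282.0, 188.0, 315.0, 230.0], 0.71), ([251.0, 297.0, 278.0, 324.0], 0.46), ([235.0, 1.0, 319.0, 114.0], 0.33)]
mount_large [([265.0, 239.0, 298.0, 265.0], 0.72)]
mount_square [([251.0, 298.0, 277.0, 326.0], 0.95), ([372.0, 239.0, 406.0, 266.0], 0.9), ([379.0, 313.0, 404.0, 326.0], 0.64)]
mount_small [([247.0, 335.0, 260.0, 340.0], 0.43)]
carrier [([228.0, 162.0, 340.0, 339.0], 0.65)]
cup_large [([256.0, 233.0, 305.0, 266.0], 0.87)]
time: 5.55
tool_pos: [604.0, -153.6, 240.0]
tcp_rot: [0.001, 0.774, 0.633, -0.001]
ft_force: [-0.1, -0.8, -0.5]
grip_width: 1.0
finger_force: 0.0
mount_oblong [([283.0, 96.0, 318.0, 144.0], 0.79)]
mount_large [([274.0, 163.0, 309.0, 200.0], 0.91)]
mount_square [([138.0, 224.0, 177.0, 258.0], 0.92), ([408.0, 234.0, 440.0, 250.0], 0.5)]
mount_small [([264.0, 299.0, 284.0, 304.0], 0.44)]
carrier [([248.0, 71.0, 340.0, 315.0], 0.7)]
cup_large [([264.0, 154.0, 318.0, 203.0], 0.78), ([274.0, 91.0, 327.0, 144.0], 0.54), ([274.0, 162.0, 309.0, 198.0], 0.49)]
```

```bash
python3 -m handwheel '-1 -0.09 0 0 0 0.2;-1 -0.09 0 0 0 0.2;-1 -0.09 0 0 0 0.2;-1 -0.09 0 0 0 0.2;0 0 0 0 0 0' 
python3 snap.py c3 mount_oblong mount_large mount_square mount_small carrier cup_large; python3 -c "
import cv2,numpy as np
cv2.imwrite('pics/m2.png',np.hstack([cv2.imread(f'pics/{n}.png')[:,130:480] for n in ('c2','c3')]))
cv2.imwrite('pics/m1.png',np.hstack([cv2.imread(f'pics/{n}.png')[:,130:480] for n in ('rk1','rk2')]))"
```

```text
time: 6.4
tool_pos: [572.5, -245.5, 239.9]
tcp_rot: [0.001, 0.809, 0.588, -0.001]
ft_force: [0.1, -1.4, 0.6]
grip_width: 0.999
finger_force: 0.0
mount_oblong [([275.0, 1.0, 308.0, 52.0], 0.63)]
mount_large [([270.0, 73.0, 311.0, 112.0], 0.66)]
mount_square [([138.0, 165.0, 181.0, 201.0], 0.7), ([424.0, 143.0, 455.0, 174.0], 0.66), ([273.0, 143.0, 303.0, 178.0], 0.62), ([390.0, 40.0, 438.0, 79.0], 0.56), ([262.0, 128.0, 314.0, 185.0], 0.46)]
mount_small [([272.0, 204.0, 299.0, 235.0], 0.8)]
carrier [([260.0, 0.0, 333.0, 248.0], 0.67), ([276.0, 0.0, 310.0, 52.0], 0.61)]
cup_large [([266.0, 65.0, 319.0, 124.0], 0.67), ([258.0, 0.0, 331.0, 247.0], 0.64)]
```

View pics/m1.png

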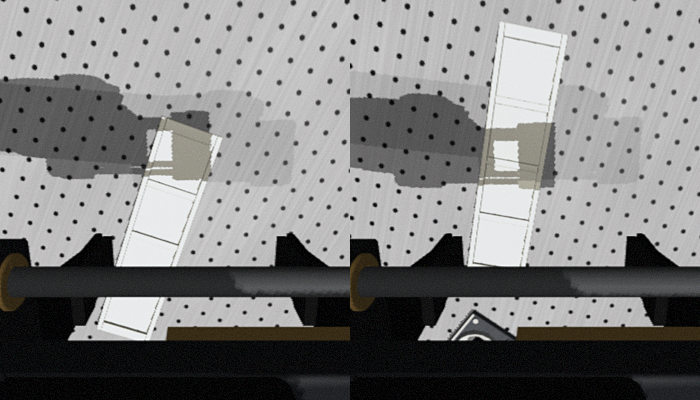

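View pics/m2.png

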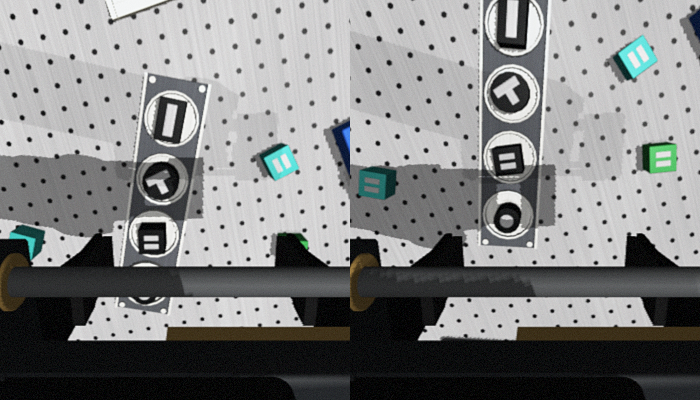

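Both views confirm the order oblong, large, square, small. In c3 the mounts sit at about (291,22), (290,92), (288,160) and (286,220). I'll fit the models to the silhouettes over several views, with height left free.

```bash
cat > fit.py <<'E'
from h import *
import pickle
from scipy.optimize import minimize
def pts(kind):
    sh={"mount_large":(40,26),"mount_small":(30,28),"mount_square":(30,30,28),"mount_oblong":(28,44,26),"rack":(72,290,10),"carrier":(72,290,10)}[kind]
    if len(sh)==2:
        a=np.linspace(0,2*np.pi,40,endpoint=False);b=np.c_[np.cos(a),np.sin(a)]*sh[0]/2
    else: b=np.array([[1,1],[1,-1],[-1,-1],[-1,1]])*np.array(sh[:2])/2
    h=sh[-1];return np.vstack([np.c_[b,0*b[:,0]],np.c_[b,0*b[:,0]+h]])
def proj(f,X):
    c=X@np.array(f["R"]).T+f["t"];return c[:,:2]/c[:,2:]*[f["fx"],f["fy"]]+[f["cx"],f["cy"]]
def hullmask(f,X,S=4):
    m=np.zeros((400*1,640),np.uint8)
    p=cv2.convexHull(proj(f,X).astype(np.float32))
    big=np.zeros((400*S,640*S),np.uint8);cv2.fillConvexPoly(big,np.round(p*S+S/2-.5).astype(np.int32),255)
    return cv2.resize(big,(640,400),interpolation=cv2.INTER_AREA)/255.
def fit(kind,obs,x0,zfree=True,cut=262):
    P=pts(kind)
    def X(v): c,s=np.cos(v[3]),np.sin(v[3]);return P@np.array([[c,s,0],[-s,c,0],[0,0,1]])+[v[0],v[1],v[2]]
    def cost(u,full=False):
        v=np.array(x0,float)+np.array(u)*[1,1,1,.02]
        if not zfree: v[2]=x0[2]
        e=[]
        for f,m in obs:
            h=hullmask(f,X(v)).copy();mm=m.astype(float).copy()
            if f.get("tcp") is not None: h[cut:]=0;mm[cut:]=0
            e.append(np.abs(h-mm).sum()/mm.sum())
        return (v,np.round(e,3)) if full else sum(e)
    best=None
    for k in range(3):
        n=4 if k<2 else 4
        sim=np.vstack([np.zeros(4),np.diag([6,6,6,5])*(1 if k%2==0 else -.6)])
        if best is not None: sim=sim+best.x
        r=minimize(cost,np.zeros(4),method="Nelder-Mead",options=dict(initial_simplex=sim,xatol=.02,fatol=1e-5,maxiter=220))
        if best is None or r.fun<best.fun: best=r
    return cost(best.x,True)
def L(n): return pickle.load(open(n+".pkl","rb"))
E
cat > run1.py <<'E'
from fit import *
c1,c2,c3,r1,r2=[L(n) for n in("c1","c2","c3","rk1","rk2")]
def m(f,k,near):
    return min(f["det"][k],key=lambda d:np.hypot(*(np.array([(d[1][0]+d[1][2])/2,(d[1][1]+d[1][3])/2])-near))+(0 if d[2]>.5 else 40))[0]
y=-.374
a=fit("mount_oblong",[(c1,m(c1,"mount_oblong",(298,209))),(c2,m(c2,"mount_oblong",(300,120)))],(594,-86,13,y));print("obl",a[0].round(3),a[1])
a=fit("mount_large",[(f,f["det"]["mount_large"][0][0]) for f in(c2,c3)],(568,-146,13,y));print("large",a[0].round(3),a[1])
sq=robot_sq=m(c3,"mount_square",(288,160))
a=fit("mount_square",[(c3,sq)],(542,-212,13,y),False);print("sq z fixed",a[0].round(3),a[1])
a=fit("mount_small",[(c3,c3["det"]["mount_small"][0][0])],(520,-272,13,y),False);print("small z fixed",a[0].round(3),a[1])
a=fit("carrier",[(c2,c2["det"]["carrier"][0][0]),(c3,c3["det"]["carrier"][0][0])],(555,-180,0,y));print("carrier",a[0].round(3),a[1])
t=robot.grab_frame("top");tr=robot.regions_of("top","rack")[0]["region"]
a=fit("rack",[(r1,r1["det"]["rack"][0][0]),(r2,r2["det"]["rack"][0][0])],(570,165,0,.1));print("rack",a[0].round(3),a[1])
a=fit("rack",[(r1,r1["det"]["rack"][0][0]),(r2,r2["det"]["rack"][0][0]),(t,tr)],(570,165,0,.1));print("rack+top",a[0].round(3),a[1])
a=fit("rack",[(t,tr)],(570,165,0,.1),False);print("rack top only",a[0].round(3),a[1])
E
python3 run1.py
```

```text
obl [ 5.91486e+02 -8.64240e+01  1.29180e+01 -3.97000e-01] [0.045 0.035]
large [ 5.67071e+02 -1.48218e+02  1.13750e+01 -2.81000e-01] [0.038 0.028]
sq z fixed [ 5.41915e+02 -2.12417e+02  1.30000e+01 -2.16000e-01] [0.053]
small z fixed [ 5.17819e+02 -2.75686e+02  1.30000e+01 -3.00000e-01] [0.038]
carrier [ 5.54581e+02 -1.80313e+02  4.95000e-01 -3.76000e-01] [1.178 1.554]
rack [ 5.73264e+02  1.71199e+02 -2.02600e+00  1.05000e-01] [0.012 0.013]
rack+top [5.73862e+02 1.71283e+02 4.31000e-01 1.09000e-01] [0.016 0.018 0.045]
rack top only [5.74882e+02 1.72381e+02 0.00000e+00 1.09000e-01] [0.034]
```

The fits agree with the text: bases at 12.9 and 11.4 mm against 13, mount spacing 203 mm against 204 mm, carrier yaw -0.371, and rack base at about 0. I'm starting with the small mount, with a close look from above first.

```bash
python3 -c "
from h import *
goto((517.8,-275.7,140),-.371)"
```

```text
shift [-2.02 -1.75  3.98] turnz 0.42 tilt xy [-0. -0.] j7 0.23 yaw -0.308 p [ 574.7 -240.7  239.4] t 6.85
```

```bash
python3 -m handwheel '0 0 0 0 0 0;0 0 0 0 0 0;0 0 0 0 0 0;0 0 0 0 0 0;0 0 0 0 0 0';  python3 -c "
from h import *
for f in ('c1','c2','c3','rk1','rk2'):
    import pickle;d=pickle.load(open(f+'.pkl','rb'));print(f,d['tcp'])
goto((517.8,-275.7,140),-.371)
robot.grab_frame('top')
goto((517.8,-275.7,140),-.371)"
```

```text
time: 7.35
tool_pos: [574.3, -241.6, 239.5]
tcp_rot: [-0.0, 0.808, 0.59, 0.0]
ft_force: [0.2, -0.1, -0.2]
grip_width: 1.004
finger_force: 0.0
c1 [624.26550009 -51.00620951 239.71641113]
c2 [ 604.9597966  -150.64915619  239.80686992]
c3 [ 573.68434247 -242.89908493  239.6531617 ]
rk1 [582.84094817 269.25228141 239.71092632]
rk2 [612.40051572 172.5586963  239.7770565 ]
shift [-1.99 -1.74  3.98] turnz 0.41 tilt xy [-0. -0.] j7 0.23 yaw -0.309 p [ 574.3 -241.6  239.5] t 7.35
shift [-1.99 -1.74  3.98] turnz 0.41 tilt xy [-0. -0.] j7 0.23 yaw -0.309 p [ 574.3 -241.6  239.5] t 7.4
```

```bash
python3 -m handwheel '-0.6 -0.5 1 0 0 0.1;-0.6 -0.5 1 0 0 0.1;-0.5 -0.4 1 0 0 0.1;-0.3 -0.3 0.6 0 0 0.1;-0.1 -0.1 0.3 0 0 0' >/dev/null
python3 -m handwheel '0 0 0.08 0 0 0;0 0 0 0 0 0;0 0 0 0 0 0;0 0 0 0 0 0;0 0 0 0 0 0'
cat > close.py <<'E'
# usage: close.py name kind x0 y0 yaw0 [other view]
import sys,subprocess
from fit import *
n,k=sys.argv[1:3];x,y,w=map(float,sys.argv[3:6])
subprocess.run(["python3","snap.py",n,k],check=True)
f=L(n)
obs=[]
for g in [f]+[L(o) for o in sys.argv[6:]]:
    px=proj(g,np.array([[x,y,35.]]))[0]
    ds=[d for d in g["det"].get(k,[]) if np.hypot(*(np.array([(d[1][0]+d[1][2])/2,(d[1][1]+d[1][3])/2])-px))<25]
    if ds: obs.append((g,ds[0][0]))
    else: print("no det",px)
for zf in (True,False):
    a=fit(k,obs,(x,y,13,w),zf,cut=400);print("zfree" if zf else "z=13",a[0].round(3),a[1])
v=a[0]
yaw=(v[3] if k in("mount_square","mount_oblong") else -.371)
goto((v[0],v[1],38),yaw)
E
python3 close.py s1 mount_small 517.8 -275.7 -.371 c3
```

```text
time: 8.4
tool_pos: [515.3, -276.5, 140.5]
tcp_rot: [0.0, 0.825, 0.566, 0.0]
ft_force: [-0.7, 0.5, -0.0]
grip_width: 1.002
finger_force: 0.0
mount_small [([310.0, 181.0, 347.0, 224.0], 0.88)]
zfree [ 5.17821e+02 -2.75532e+02  1.18450e+01 -3.19000e-01] [0.057 0.052]
z=13 [ 5.18002e+02 -2.75266e+02  1.30000e+01 -3.10000e-01] [0.06  0.051]
this script no longer has the robotException ignored in: <_io.TextIOWrapper mode='rw' encoding='UTF-8'>
Traceback (most recent call last):
BrokenPipeError: [Errno 32] Broken pipe
```

```bash
sed -i 's/^import sys,subprocess/import sys/; s/^subprocess.run.*/sys_args=sys.argv; sys.argv=["snap.py",n,k]; exec(open("snap.py").read()); sys.argv=sys_args/' close.py
sed -i 's/^n,k=.*/n,k=sys.argv[1:3];x,y,w=map(float,sys.argv[3:6]);others=sys.argv[6:]/; s/sys.argv\[6:\]\]:/others]:/' close.py; sed -i 's/^sys_args=.*/f=robot.grab_frame("wrist");f["tcp"]=robot.observe()["tool_pos"];f["det"]={k:[(np.array(b["region"]),b["bbox"],b["confidence"]) for b in robot.regions_of("wrist",k)]};pickle.dump(f,open(n+".pkl","wb"));cv2.imwrite(f"pics\/{n}.png",f["image"][:,:,::-1])/' close.py
python3 -c "
from h import *
goto((518,-275.4,38),-.371)"
```

```text
shift [0.09 0.09 4.09] turnz 0.02 tilt xy [ 0. -0.] j7 0.32 yaw -0.369 p [ 515.  -276.6  140.3] t 8.5
```

View pics/s1.png

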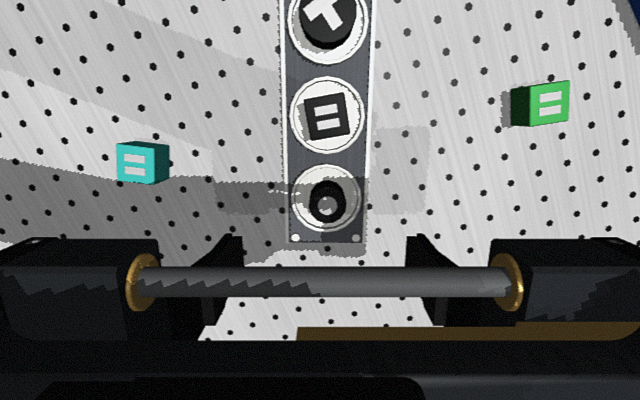

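The close view shows the small mount at (327,202) in its cup, centred under the fingers with nothing in the way. I'm going down and gripping.

```bash
python3 -m handwheel '0.05 0.05 1 0 0 0;0.04 0.04 1 0 0 0;0 0 1 0 0 0;0 0 0.7 0 0 0;0 0 0.39 0 0 0' >/dev/null
python3 -m handwheel '0 0 0 0 0 0;0 0 0 0 0 0;0 0 0 0 0 0;0 0 0 0 0 0;0 0 0 0 0 0'
python3 -m handwheel '0 0 0 0 0 0;0 0 0 0 0 0;0 0 0 0 0 0;0 0 0 0 0 0;0 0 0 0 0 0' 1
python3 -m handwheel '0 0 0 0 0 0;0 0 0 0 0 0;0 0 0 0 0 0;0 0 0 0 0 0;0 0 0 0 0 0' 1
```

```text
time: 9.5
tool_pos: [518.1, -275.5, 38.5]
tcp_rot: [0.0, 0.825, 0.565, 0.0]
ft_force: [-0.1, 0.4, 0.4]
grip_width: 1.005
finger_force: 0.0
time: 10.0
tool_pos: [517.6, -275.3, 37.7]
tcp_rot: [-0.0, 0.825, 0.565, 0.0]
ft_force: [0.6, -0.1, 0.2]
grip_width: 0.627
finger_force: 0.0
time: 10.5
tool_pos: [517.7, -275.4, 37.7]
tcp_rot: [0.0, 0.825, 0.565, 0.0]
ft_force: [0.3, 0.2, -0.1]
grip_width: 0.338
finger_force: 30.0
```

```bash
python3 -m handwheel '0 0 -0.4 0 0 0;0 0 -0.8 0 0 0;0 0 -0.8 0 0 0;0 0 -0.5 0 0 0;0.5 0.03 0 0 0 -0.1' >/dev/null
python3 -m handwheel '1 0.06 0 0 0 -0.23;1 0.06 0 0 0 -0.23;1 0.06 0 0 0 -0.23;1 0.06 0 0 0 -0.23;1 0.06 0 0 0 -0.23'
python3 -m handwheel '1 0.06 0 0 0 -0.23;1 0.06 0 0 0 -0.23;1 0.06 0 0 0 -0.23;1 0.06 0 0 0 -0.23;1 0.06 0 0 0 -0.23' >/dev/null
python3 -m handwheel '1 0.06 0 0 0 -0.23;1 0.06 0 0 0 -0.23;0.8 0.06 0 0 0 -0.23;0.6 0.06 0 0 0 -0.1;0.3 0 0 0 0 0' >/dev/null
python3 -m handwheel '0 0 0 0 0 0;0 0 0 0 0 0;0 0 0 0 0 0;0 0 0 0 0 0;0 0 0 0 0 0'
python3 -c "
from h import *
from fit import *
f=robot.grab_frame('wrist');cv2.imwrite('pics/p1.png',f['image'][:,:,::-1])
P=np.array([[-.1068*y+573.5+np.cos(.107)*a,.9943*y+171.2+.1068*a,10] for y,a in((136+5,-36),(136+5,36),(0,-36),(0,36),(-145,-36),(-145,36))])
print(proj(f,P).round())
goto((584.4,69.8,32),.107)"
```

```text
time: 11.5
tool_pos: [565.2, -143.8, 99.3]
tcp_rot: [-0.001, 0.767, 0.641, -0.0]
ft_force: [-0.6, -0.2, -0.6]
grip_width: 0.335
finger_force: 30.0
time: 13.0
tool_pos: [588.8, 68.8, 100.3]
tcp_rot: [0.0, 0.668, 0.744, 0.0]
ft_force: [0.7, 1.0, -0.2]
grip_width: 0.339
finger_force: 30.0
[[ 252. -208.]
 [ 381. -208.]
 [ 264.   64.]
 [ 371.   64.]
 [ 273.  262.]
 [ 364.  262.]]
shift [ 0.05 -0.17  2.73] turnz 0.01 tilt xy [0. 0.] j7 0.12 yaw 0.109 p [588.8  69.  100.3] t 13.05
```

View pics/p1.png

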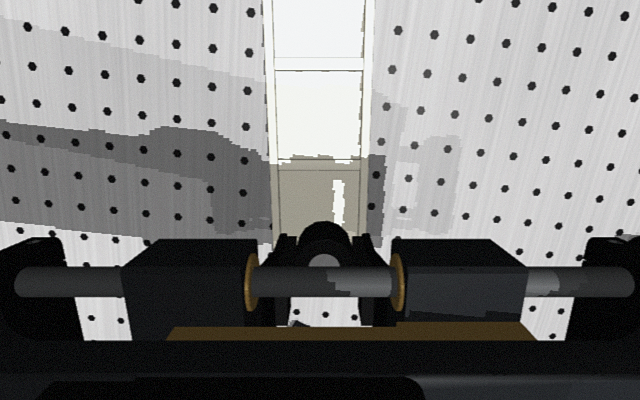

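Picture p1: the rack edges at row 64 (columns 265 and 372) match my projection (264, 371), and the mount is held upright over compartment 4. I'm lowering it.

```bash
python3 -m handwheel '0.05 -0.17 0.5 0 0 0;0 0 0.8 0 0 0;0 0 0.8 0 0 0;0 0 0.4 0 0 0;0 0 0.2 0 0 0' >/dev/null
python3 -m handwheel '0 0 0.03 0 0 0;0 0 0.03 0 0 0;0 0 0 0 0 0;0 0 0 0 0 0;0 0 0 0 0 0'
python3 -m handwheel '0 0 0.02 0 0 0;0 0 0.02 0 0 0;0 0 0.02 0 0 0;0 0 0 0 0 0;0 0 0 0 0 0'
```

```text
time: 14.05
tool_pos: [584.7, 70.5, 31.8]
tcp_rot: [0.0, 0.667, 0.745, 0.0]
ft_force: [0.5, 0.1, -0.7]
grip_width: 0.335
finger_force: 30.0
time: 14.55
tool_pos: [584.4, 70.4, 29.7]
tcp_rot: [-0.0, 0.667, 0.745, 0.0]
ft_force: [0.2, 0.6, -0.0]
grip_width: 0.334
finger_force: 30.0
```

```bash
python3 -m handwheel '0 0 0.02 0 0 0;0 0 0.02 0 0 0;0 0 0 0 0 0;0 0 0 0 0 0;0 0 0 0 0 0'
```

```text
time: 15.05
tool_pos: [584.4, 70.4, 29.7]
tcp_rot: [-0.0, 0.667, 0.745, 0.0]
ft_force: [-2.3, 0.6, 6.6]
grip_width: 0.331
finger_force: 30.0
```

Contact at 6.6 N upward with the TCP at 29.7, where the floor was expected. I'm releasing and going back for the square mount.

```bash
python3 -m handwheel '0 0 0 0 0 0;0 0 0 0 0 0;0 0 0 0 0 0;0 0 0 0 0 0;0 0 0 0 0 0' 0
python3 -m handwheel '0 0 -0.3 0 0 0;0 0 -0.8 0 0 0;0 0 -1 0 0 0;0 0 -1 0 0 0;0 0 -1 0 0 0' >/dev/null
python3 -m handwheel '-0.6 -0.06 -0.3 0 0 0.1;-1 -0.1 0 0 0 0.2;-1 -0.1 0 0 0 0.2;-1 -0.1 0 0 0 0.2;-1 -0.1 0 0 0 0.2' >/dev/null
python3 -m handwheel '-1 -0.1 0 0 0 0.2;-1 -0.1 0 0 0 0.2;-1 -0.1 0 0 0 0.2;-1 -0.1 0 0 0 0.2;-1 -0.1 0 0 0 0.2' >/dev/null
python3 -m handwheel '-0.9 -0.1 0 0 0 0.2;-0.6 -0.1 0 0 0 0.05;-0.3 0 0 0 0 0;0 0 0 0 0 0;0 0 0 0 0 0' >/dev/null
python3 -m handwheel '0 0 0 0 0 0;0 0 0 0 0 0;0 0 0 0 0 0;0 0 0 0 0 0;0 0 0 0 0 0'
python3 close.py q1 mount_square 541.9 -212.4 -.216 c3
```

```text
time: 15.55
tool_pos: [584.4, 70.4, 28.6]
tcp_rot: [-0.0, 0.667, 0.745, -0.0]
ft_force: [0.0, 0.1, -0.3]
grip_width: 0.703
finger_force: 0.0
time: 18.05
tool_pos: [543.0, -211.5, 138.8]
tcp_rot: [-0.0, 0.778, 0.628, 0.0]
ft_force: [1.1, 0.3, 0.6]
grip_width: 1.003
finger_force: 0.0
zfree [ 5.42009e+02 -2.12531e+02  1.29870e+01 -1.98000e-01] [0.048 0.056]
z=13 [ 5.41998e+02 -2.12518e+02  1.30000e+01 -1.97000e-01] [0.048 0.056]
shift [-0.04 -0.03  4.03] turnz -0.1 tilt xy [ 0. -0.] j7 0.34 yaw -0.213 p [ 542.9 -211.6  138.8] t 18.15
```

View pics/q1.png

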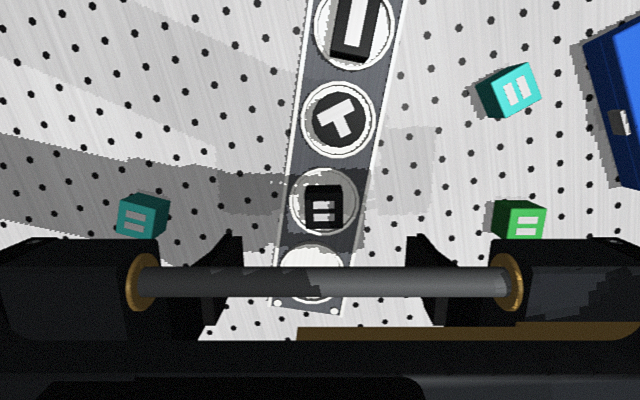

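Picture q1: the square mount at (323,205) is in line with the tool axes, its neighbours are clear, and the measured base height is 12.99 mm.

```bash
python3 -m handwheel '-0.04 -0.03 1 0 0 -0.1;0 0 1 0 0 0;0 0 1 0 0 0;0 0 0.7 0 0 0;0 0 0.34 0 0 0' >/dev/null
python3 -m handwheel '0 0 0 0 0 0;0 0 0 0 0 0;0 0 0 0 0 0;0 0 0 0 0 0;0 0 0 0 0 0'
python3 -m handwheel '0 0 0 0 0 0;0 0 0 0 0 0;0 0 0 0 0 0;0 0 0 0 0 0;0 0 0 0 0 0' 1 >/dev/null
python3 -m handwheel '0 0 0 0 0 0;0 0 0 0 0 0;0 0 0 0 0 0;0 0 0 0 0 0;0 0 0 0 0 0' 1
```

```text
time: 19.15
tool_pos: [542.4, -212.5, 38.4]
tcp_rot: [0.0, 0.773, 0.634, 0.0]
ft_force: [-0.2, -0.2, -1.0]
grip_width: 1.002
finger_force: 0.0
time: 20.15
tool_pos: [542.0, -212.5, 37.7]
tcp_rot: [-0.0, 0.774, 0.634, 0.0]
ft_force: [-0.7, 0.1, -0.5]
grip_width: 0.344
finger_force: 30.0
```

```bash
python3 -m handwheel '0 0 -0.4 0 0 0;0 0 -0.8 0 0 0;0 0 -0.8 0 0 0;0 0 -0.5 0 0 0;0.5 0.03 0 0 0 -0.1' >/dev/null
python3 -m handwheel '1 0.06 0 0 0 -0.14;1 0.06 0 0 0 -0.14;1 0.06 0 0 0 -0.14;1 0.06 0 0 0 -0.14;1 0.06 0 0 0 -0.14' >/dev/null
python3 -m handwheel '1 0.06 0 0 0 -0.14;1 0.06 0 0 0 -0.14;1 0.06 0 0 0 -0.14;1 0.06 0 0 0 -0.14;1 0.06 0 0 0 -0.14' >/dev/null
python3 -m handwheel '1 0.06 0 0 0 -0.14;1 0.06 0 0 0 -0.14;0.8 0.06 0 0 0 -0.14;0.6 0 0 0 0 -0.11;0.2 0 0 0 0 0' >/dev/null
python3 -m handwheel '0 0 0 0 0 0;0 0 0 0 0 0;0 0 0 0 0 0;0 0 0 0 0 0;0 0 0 0 0 0'
python3 -c "
from h import *
f=robot.grab_frame('wrist');cv2.imwrite('pics/p2.png',f['image'][:,:,::-1])
goto((577.1,137.4,29.7),.107)"
```

```text
time: 22.65
tool_pos: [581.6, 136.2, 100.4]
tcp_rot: [0.0, 0.669, 0.743, 0.0]
ft_force: [0.3, -0.3, 0.1]
grip_width: 0.341
finger_force: 30.0
shift [ 0.06 -0.17  2.82] turnz -0.01 tilt xy [0. 0.] j7 0.02 yaw 0.106 p [581.6 136.4 100.3] t 22.7
```

View pics/p2.png

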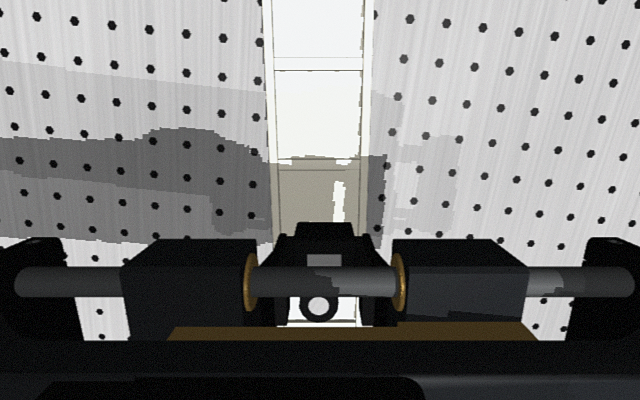

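Picture p2: the square is held level over compartment 3, and the small mount stands in compartment 4 behind it at (320,305). I'm lowering.

```bash
python3 -m handwheel '0.06 -0.17 0.5 0 0 0;0 0 0.8 0 0 0;0 0 0.8 0 0 0;0 0 0.4 0 0 0;0 0 0.26 0 0 0' >/dev/null
python3 -m handwheel '0 0 0.02 0 0 0;0 0 0 0 0 0;0 0 0 0 0 0;0 0 0 0 0 0;0 0 0 0 0 0'
python3 -m handwheel '0 0 0.02 0 0 0;0 0 0.02 0 0 0;0 0 0 0 0 0;0 0 0 0 0 0;0 0 0 0 0 0'
```

```text
time: 23.7
tool_pos: [577.3, 138.1, 31.1]
tcp_rot: [0.0, 0.668, 0.744, 0.0]
ft_force: [0.1, 0.5, 0.1]
grip_width: 0.343
finger_force: 30.0
time: 24.2
tool_pos: [577.1, 138.0, 29.8]
tcp_rot: [-0.0, 0.668, 0.744, 0.0]
ft_force: [-0.0, 0.6, -0.4]
grip_width: 0.344
finger_force: 30.0
```

```bash
python3 -m handwheel '0 0 0.02 0 0 0;0 0 0.02 0 0 0;0 0 0 0 0 0;0 0 0 0 0 0;0 0 0 0 0 0'
```

```text
time: 24.7
tool_pos: [577.2, 138.0, 29.6]
tcp_rot: [-0.0, 0.668, 0.744, 0.0]
ft_force: [-2.1, -0.4, 6.7]
grip_width: 0.343
finger_force: 30.0
```

```bash
python3 -m handwheel '0 0 0 0 0 0;0 0 0 0 0 0;0 0 0 0 0 0;0 0 0 0 0 0;0 0 0 0 0 0' 0
python3 -m handwheel '0 0 -0.3 0 0 0;0 0 -0.8 0 0 0;0 0 -1 0 0 0;0 0 -1 0 0 0;0 0 -1 0 0 0' >/dev/null
python3 -m handwheel '-0.6 0.1 -0.3 0 0 0.15;-1 0.1 0 0 0 0.28;-1 0.1 0 0 0 0.28;-1 0.1 0 0 0 0.28;-1 0.1 0 0 0 0.28' >/dev/null
python3 -m handwheel '-1 0.1 0 0 0 0.28;-1 0.1 0 0 0 0.28;-1 0.1 0 0 0 0.28;-1 0.1 0 0 0 0.28;-1 0.1 0 0 0 0.28' >/dev/null
python3 -m handwheel '-1 0.1 0 0 0 0.28;-0.6 0 0 0 0 0.24;-0.3 0 0 0 0 0;0 0 0 0 0 0;0 0 0 0 0 0' >/dev/null
python3 -m handwheel '0 0 0 0 0 0;0 0 0 0 0 0;0 0 0 0 0 0;0 0 0 0 0 0;0 0 0 0 0 0'
python3 close.py l1 mount_large 567.1 -148.2 -.371 c2 c3
```

```text
time: 25.2
tool_pos: [577.0, 138.0, 28.6]
tcp_rot: [-0.0, 0.668, 0.744, -0.0]
ft_force: [-0.0, -0.2, 0.0]
grip_width: 0.708
finger_force: 0.0
time: 27.7
tool_pos: [572.3, -147.1, 138.8]
tcp_rot: [-0.0, 0.826, 0.564, 0.0]
ft_force: [-0.7, -0.1, -0.4]
grip_width: 1.006
finger_force: 0.0
zfree [ 5.66996e+02 -1.48304e+02  1.16330e+01 -3.31000e-01] [0.035 0.039 0.029]
z=13 [ 5.67111e+02 -1.48202e+02  1.30000e+01 -3.66000e-01] [0.042 0.045 0.027]
shift [-0.11 -0.17  4.03] turnz -0.01 tilt xy [-0. -0.] j7 0.09 yaw -0.372 p [ 572.2 -147.2  138.7] t 27.8
```

View pics/l1.png

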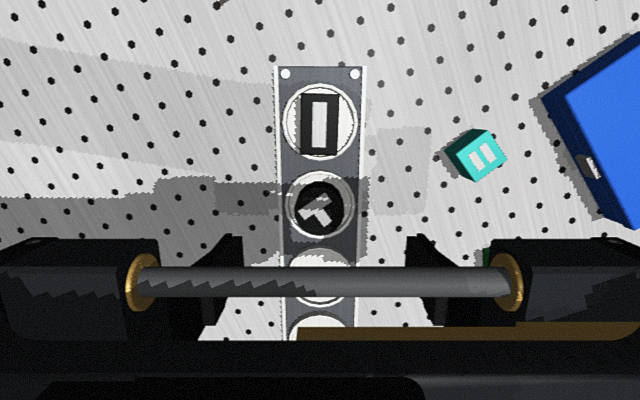

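Picture l1: the large mount at (317,206) is clear on both sides. I'm going down and gripping.

```bash
python3 -m handwheel '-0.11 -0.17 1 0 0 0;0 0 1 0 0 0;0 0 1 0 0 0;0 0 0.7 0 0 0;0 0 0.34 0 0 0' >/dev/null
python3 -m handwheel '0 0 0 0 0 0;0 0 0 0 0 0;0 0 0 0 0 0;0 0 0 0 0 0;0 0 0 0 0 0'
python3 -m handwheel '0 0 0 0 0 0;0 0 0 0 0 0;0 0 0 0 0 0;0 0 0 0 0 0;0 0 0 0 0 0' 1 >/dev/null
python3 -m handwheel '0 0 0 0 0 0;0 0 0 0 0 0;0 0 0 0 0 0;0 0 0 0 0 0;0 0 0 0 0 0' 1
```

```text
time: 28.8
tool_pos: [567.6, -148.3, 38.4]
tcp_rot: [0.0, 0.826, 0.564, 0.0]
ft_force: [0.2, 0.3, 0.3]
grip_width: 1.0
finger_force: 0.0
time: 29.8
tool_pos: [567.2, -148.2, 37.7]
tcp_rot: [-0.0, 0.826, 0.564, 0.0]
ft_force: [0.2, -1.2, 0.1]
grip_width: 0.452
finger_force: 30.0
```

```bash
python3 -m handwheel '0 0 -0.4 0 0 0;0 0 -0.8 0 0 0;0 0 -0.8 0 0 0;0 0 -0.5 0 0 0;0.5 -0.06 0 0 0 -0.1' >/dev/null
python3 -m handwheel '1 -0.13 0 0 0 -0.23;1 -0.13 0 0 0 -0.23;1 -0.13 0 0 0 -0.23;1 -0.13 0 0 0 -0.23;1 -0.13 0 0 0 -0.23' >/dev/null
python3 -m handwheel '1 -0.13 0 0 0 -0.23;1 -0.13 0 0 0 -0.23;1 -0.13 0 0 0 -0.23;1 -0.13 0 0 0 -0.23;1 -0.13 0 0 0 -0.23' >/dev/null
python3 -m handwheel '1 -0.13 0 0 0 -0.23;1 -0.13 0 0 0 -0.23;0.8 -0.13 0 0 0 -0.23;0.6 -0.1 0 0 0 -0.1;0.3 0 0 0 0 0' >/dev/null
python3 -m handwheel '0 0 0 0 0 0;0 0 0 0 0 0;0 0 0 0 0 0;0 0 0 0 0 0;0 0 0 0 0 0'
python3 -c "
from h import *
goto((569.9,205,29.7),.107)"
```

```text
time: 32.3
tool_pos: [573.0, 205.3, 100.4]
tcp_rot: [0.0, 0.669, 0.743, 0.0]
ft_force: [-0.1, 0.3, -1.5]
grip_width: 0.45
finger_force: 30.0
shift [ 0.   -0.12  2.83] turnz -0.01 tilt xy [0. 0.] j7 -0.09 yaw 0.105 p [573.  205.3 100.4] t 32.3
```

```bash
python3 -m handwheel '0 -0.12 0.5 0 0 0;0 0 0.8 0 0 0;0 0 0.8 0 0 0;0 0 0.4 0 0 0;0 0 0.28 0 0 0' >/dev/null
python3 -m handwheel '0 0 0.02 0 0 0;0 0 0 0 0 0;0 0 0 0 0 0;0 0 0 0 0 0;0 0 0 0 0 0'
python3 -m handwheel '0 0 0.02 0 0 0;0 0 0 0 0 0;0 0 0 0 0 0;0 0 0 0 0 0;0 0 0 0 0 0'
```

```text
time: 33.3
tool_pos: [569.9, 205.8, 30.5]
tcp_rot: [0.0, 0.668, 0.744, 0.0]
ft_force: [-0.6, 0.3, -1.5]
grip_width: 0.455
finger_force: 30.0
time: 33.8
tool_pos: [569.7, 205.7, 29.8]
tcp_rot: [-0.0, 0.668, 0.744, -0.0]
ft_force: [-0.2, 0.4, -0.2]
grip_width: 0.451
finger_force: 30.0
```

```bash
python3 -m handwheel '0 0 0.02 0 0 0;0 0 0.02 0 0 0;0 0 0 0 0 0;0 0 0 0 0 0;0 0 0 0 0 0'
```

```text
time: 34.3
tool_pos: [569.9, 205.8, 29.4]
tcp_rot: [-0.0, 0.668, 0.744, 0.0]
ft_force: [-1.8, -0.4, 5.6]
grip_width: 0.454
finger_force: 30.0
```

```bash
python3 -m handwheel '0 0 0 0 0 0;0 0 0 0 0 0;0 0 0 0 0 0;0 0 0 0 0 0;0 0 0 0 0 0' 0
python3 -m handwheel '0 0 -0.3 0 0 0;0 0 -0.8 0 0 0;0 0 -1 0 0 0;0 0 -1 0 0 0;0 0 -1 0 0 0' >/dev/null
python3 -m handwheel '-0.6 0.1 -0.3 0 0 0.2;-1 0.2 0 0 0 0.29;-1 0.2 0 0 0 0.29;-1 0.2 0 0 0 0.29;-1 0.2 0 0 0 0.29' >/dev/null
python3 -m handwheel '-1 0.2 0 0 0 0.29;-1 0.2 0 0 0 0.29;-1 0.2 0 0 0 0.29;-1 0.2 0 0 0 0.29;-1 0.2 0 0 0 0.29' >/dev/null
python3 -m handwheel '-1 0.2 0 0 0 0.29;-0.6 0.1 0 0 0 0.26;-0.3 0 0 0 0 0;0 0 0 0 0 0;0 0 0 0 0 0' >/dev/null
python3 -m handwheel '0 0 0 0 0 0;0 0 0 0 0 0;0 0 0 0 0 0;0 0 0 0 0 0;0 0 0 0 0 0'
python3 close.py o1 mount_oblong 591.5 -86.4 -.397 c1 c2
```

```text
time: 34.8
tool_pos: [569.7, 205.7, 28.6]
tcp_rot: [-0.0, 0.668, 0.744, -0.0]
ft_force: [0.9, 0.0, 0.6]
grip_width: 0.819
finger_force: 0.0
time: 37.3
tool_pos: [587.8, -82.7, 138.7]
tcp_rot: [-0.0, 0.833, 0.554, 0.0]
ft_force: [0.4, -0.3, 0.2]
grip_width: 0.999
finger_force: 0.0
zfree [ 5.91451e+02 -8.66410e+01  1.19560e+01 -4.01000e-01] [0.032 0.047 0.038]
z=13 [ 5.91482e+02 -8.64260e+01  1.30000e+01 -3.96000e-01] [0.041 0.045 0.035]
shift [-0.07  0.19  4.03] turnz -0.01 tilt xy [-0. -0.] j7 -0.04 yaw -0.397 p [587.8 -82.9 138.8] t 37.4
```

View pics/o1.png

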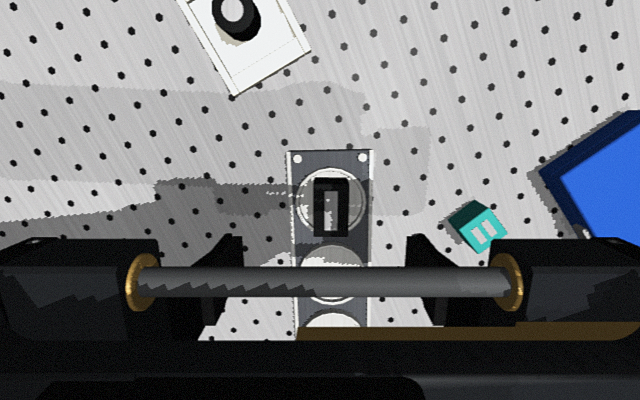

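Picture o1: the oblong at (331,207) is square to the tool. The small mount stands in compartment 4 at (236,15), and the turquoise cube is well clear of the fingers.

```bash
python3 -m handwheel '-0.07 0.19 1 0 0 0;0 0 1 0 0 0;0 0 1 0 0 0;0 0 0.7 0 0 0;0 0 0.34 0 0 0' >/dev/null
python3 -m handwheel '0 0 0 0 0 0;0 0 0 0 0 0;0 0 0 0 0 0;0 0 0 0 0 0;0 0 0 0 0 0'
python3 -m handwheel '0 0 0 0 0 0;0 0 0 0 0 0;0 0 0 0 0 0;0 0 0 0 0 0;0 0 0 0 0 0' 1 >/dev/null
python3 -m handwheel '0 0 0 0 0 0;0 0 0 0 0 0;0 0 0 0 0 0;0 0 0 0 0 0;0 0 0 0 0 0' 1
```

```text
time: 38.4
tool_pos: [591.9, -86.4, 38.4]
tcp_rot: [0.0, 0.833, 0.554, 0.001]
ft_force: [0.2, -0.1, 0.3]
grip_width: 0.997
finger_force: 0.0
time: 39.4
tool_pos: [591.5, -86.4, 37.8]
tcp_rot: [0.0, 0.833, 0.554, 0.0]
ft_force: [0.4, 0.2, -0.3]
grip_width: 0.321
finger_force: 30.0
```

```bash
python3 -m handwheel '0 0 -0.4 0 0 0;0 0 -0.8 0 0 0;0 0 -0.8 0 0 0;0 0 -0.5 0 0 0;0.5 -0.12 0 0 0 -0.1' >/dev/null
python3 -m handwheel '1 -0.24 0 0 0 -0.24;1 -0.24 0 0 0 -0.24;1 -0.24 0 0 0 -0.24;1 -0.24 0 0 0 -0.24;1 -0.24 0 0 0 -0.24' >/dev/null
python3 -m handwheel '1 -0.24 0 0 0 -0.24;1 -0.24 0 0 0 -0.24;1 -0.24 0 0 0 -0.24;1 -0.24 0 0 0 -0.24;1 -0.24 0 0 0 -0.24' >/dev/null
python3 -m handwheel '1 -0.24 0 0 0 -0.24;1 -0.24 0 0 0 -0.24;0.8 -0.2 0 0 0 -0.24;0.6 -0.1 0 0 0 -0.14;0.3 0 0 0 0 0' >/dev/null
python3 -m handwheel '0 0 0 0 0 0;0 0 0 0 0 0;0 0 0 0 0 0;0 0 0 0 0 0;0 0 0 0 0 0'
python3 -c "
from h import *
goto((562.6,272.6,29.7),.107)"
```

```text
time: 41.9
tool_pos: [567.7, 273.2, 100.4]
tcp_rot: [0.0, 0.669, 0.743, 0.0]
ft_force: [1.0, 0.3, -1.9]
grip_width: 0.317
finger_force: 30.0
shift [-0.   -0.2   2.83] turnz -0.01 tilt xy [0. 0.] j7 -0.19 yaw 0.105 p [567.7 273.2 100.4] t 41.9
```

```bash
python3 -m handwheel '0 -0.2 0.5 0 0 0;0 0 0.8 0 0 0;0 0 0.8 0 0 0;0 0 0.4 0 0 0;0 0 0.28 0 0 0' >/dev/null
python3 -m handwheel '0 0 0.02 0 0 0;0 0 0 0 0 0;0 0 0 0 0 0;0 0 0 0 0 0;0 0 0 0 0 0'
python3 -m handwheel '0 0 0.02 0 0 0;0 0 0 0 0 0;0 0 0 0 0 0;0 0 0 0 0 0;0 0 0 0 0 0'
```

```text
time: 42.9
tool_pos: [562.5, 273.5, 30.5]
tcp_rot: [0.0, 0.668, 0.744, 0.0]
ft_force: [0.2, 0.4, -0.7]
grip_width: 0.32
finger_force: 30.0
time: 43.4
tool_pos: [562.4, 273.4, 29.8]
tcp_rot: [-0.0, 0.668, 0.744, 0.0]
ft_force: [-0.3, 0.3, -1.0]
grip_width: 0.322
finger_force: 30.0
```

```bash
python3 -m handwheel '0 0 0.02 0 0 0;0 0 0.02 0 0 0;0 0 0 0 0 0;0 0 0 0 0 0;0 0 0 0 0 0'
```

```text
time: 43.9
tool_pos: [562.5, 273.4, 29.5]
tcp_rot: [-0.0, 0.669, 0.744, 0.0]
ft_force: [-2.6, -0.7, 4.6]
grip_width: 0.321
finger_force: 30.0
```

Seated. I'm releasing, lifting clear, then backing off along +x of the tool to see the whole rack.

```bash
python3 -m handwheel '0 0 0 0 0 0;0 0 0 0 0 0;0 0 0 0 0 0;0 0 0 0 0 0;0 0 0 0 0 0' 0
python3 -m handwheel '0 0 -0.3 0 0 0;0 0 -0.8 0 0 0;0 0 -1 0 0 0;0 0 -1 0 0 0;0 0 -1 0 0 0' >/dev/null
python3 -m handwheel '0 0 -1 0 0 0;-1 0 -1 0 0 0;-1 0 -1 0 0 0;-1 0 -1 0 0 0;-1 0 -1 0 0 0' >/dev/null
python3 -m handwheel '-1 0 0 0 0 0;-1 0 0 0 0 0;-1 0 0 0 0 0;-1 0 0 0 0 0;-1 0 0 0 0 0' >/dev/null
python3 -m handwheel '-0.5 0 0 0 0 0;0 0 0 0 0 0;0 0 0 0 0 0;0 0 0 0 0 0;0 0 0 0 0 0'
python3 -c "
from h import *
f=robot.grab_frame('wrist');g=robot.grab_frame('top')
cv2.imwrite('pics/end.png',np.hstack([f['image'][:,150:450],cv2.resize(g['image'][140:260,170:480],None,fx=1.6,fy=1.6)[:400]] if 0 else [f['image'][:,150:500]])[:,:,::-1])
cv2.imwrite('pics/endtop.png',cv2.resize(g['image'][140:260,170:480],None,fx=2,fy=2)[:,:,::-1])"
```

```text
time: 44.4
tool_pos: [562.4, 273.4, 28.6]
tcp_rot: [-0.0, 0.668, 0.744, -0.0]
ft_force: [-1.1, 0.5, -0.5]
grip_width: 0.69
finger_force: 0.0
time: 46.4
tool_pos: [587.6, 38.9, 256.2]
tcp_rot: [-0.0, 0.668, 0.745, 0.0]
ft_force: [-0.7, 0.3, -0.5]
grip_width: 0.999
finger_force: 0.0
```

View pics/end.png

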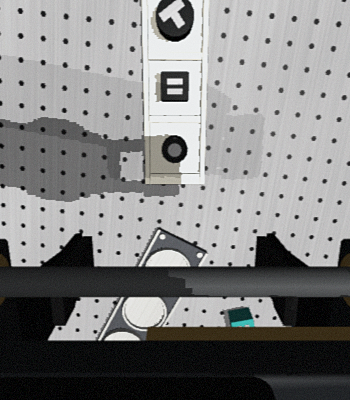

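View pics/endtop.png

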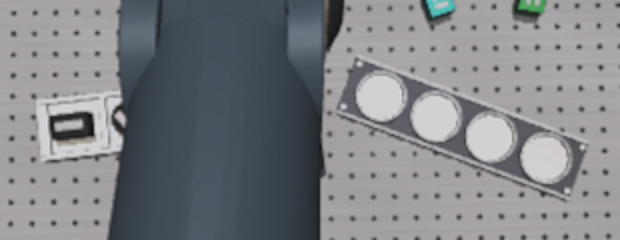

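The wrist view shows the large, square and small mounts upright in their compartments, at (175,18), (175,87) and (175,149). The top view shows the oblong flat in the leftmost compartment at (72,126) and the carrier empty, so the job is ready to hand in.

```bash
python3 -c "
from plant import robot
print(robot.sign_off())"
```

```text
the job is handed in; nothing more can be done
None
```

All four mounts are in the rack, one to a compartment, in order from left to right: oblong, large, square, small; each was set down flat with its polished face up, and I handed the job in after about 46.5 s of the 96 s allowed.

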